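Put the utensil crock back together and stand the peeler in it

ROBOT

A 6-joint arm with a two-finger parallel gripper is mounted at the origin on a cart in front of the work surface, level with it; the furniture and walls round the work are solid. World frame = base frame: x ahead of the robot, y to its left, z up, the work surface at z = 0. Lengths are in mm, angles in rad, forces in N, time in s.
With the tool pointing down it reaches from about 300 to 825 mm from the base axis. Payload 5.4 kg.
Tool frame: the origin (TCP) lies midway between the tips of the shut fingers; the grasp point (between the pads) lies 19 mm behind it; z points along the fingers, y is the line along which they close (so a half turn about z gives the same grasp; the last joint's range is limited). The gripper opens to 92 mm and grips with 3 to 60 N. Pads are 20 mm wide; open, the fingers measure 128 mm over their backs; the gripper's body (75 mm by 189 mm) begins 69 mm behind the grasp point.
Start: joints at [-1.554, 0.158, 1.597, -0, 1.386, -0.21], TCP at [129.272, -560.263, 214.601] pointing down, gripper open.
Joint ranges: [-2.91, 2.91], [-0.94, 2.29], [0.18, 2.7], [-1.29, 4.43], [0.17, 2.64], [-3, 3]. Speed limits (rad/s): [2.57, 2.57, 3.14, 3.14, 3.14, 3.14].

INTERFACE

Orientations are given as a rotation vector (axis times angle).
In Python, from station import ctrl gives the robot as it stands.
- The arm moves only by the tool servo_tool, never from a script. Its argument "increments" is one flat list of numbers, 5 for each row, row after row: the closure in counts, from 0 (fully open) to 255 (shut), then the shift along the tool's x, y, z in m, then the turn about the tool's z in degrees. In form: [grip, x, y, z, roll, grip, x, y, z, roll, ...]. A call has 1 to 8 rows; each row is the pose to reach, as a shift and turn from the pose commanded when the call began, along the tool's axes at that moment; what a row does not reach only later rows make up. A row lasts 1/8 s, in which the tool goes at most 62.5 mm and 10.7 degrees, less where a joint would pass 70% of its speed; a pose out of reach is approached as far as the arm can. A call with a gripper value outside its range is refused whole. The fingers move at their own pace and stop on an object; "squeeze" is the grip in N (left out, the last holds). Time passes only in rows, so rows that repeat a pose let the fingers close. It gives the time, the measured TCP pose, the force, the opening and the grip force at its end, in the units of the state.
- ctrl.read_state(): the state, without advancing time (a new reading comes with each control period).
- ctrl.camera(name): name is "side" or "top" or "wrist"; returns the picture (384x512x3 uint8, red, green, blue); there is no depth.
- ctrl.camera_params(name): a dict with "mtx" (3x3 intrinsics, pixels), "R" (3x3) and "t" (3): a world point X has camera coordinates R X + t. Camera axes: x right, y down, z forward; pixel columns grow to the right and rows downward; lengths in mm; the calibration is good to about 2 mm. A picture is of the moment at which its call begins: read the wrist's pose just before it. camera_params takes no time and is no camera call; for the wrist camera it gives the pose at the moment of the call.
- ctrl.close_job(): hands the job in; it is judged then, once.
The state is a dict: "time_s": time; "joints": joint angles; "qvel": joint speeds; "effort": joint torques, N m; "tool_pos": TCP position; "orientation": TCP orientation; "ft_force": force on the tool from outside, world axes, zero at the start; "ft_torque": the same for the moment, N m; "opening": finger opening in mm; "grasp_force": force on a finger pad.
Only numpy, scipy, OpenCV 4.12 (cv2) and the standard library are available. Lean on these libraries where they do the work, as an engineer would, in place of code of your own. Each camera call takes 0.05 s, during which the arm holds its last target. There are 200 camera calls.

TASK

The utensil crock has been washed: lower the steel liner gently, narrow end first, into the tapered terracotta holder until its collar rests all round on the holder's rim, and let go of it. Then take the peeler out of the wooden drying block and stand it in the liner, blade down, all the way to the bottom. Do not drop the liner in or tip the holder over, keep the peeler in the block until the liner is seated, and leave the other things where they are.

Things in the scene. Friction and masses are not known exactly. Their poses are not given: they have to be found in the camera images.
- holder: Loose, heavy round terracotta pot, about 0.6 kg, open at the top, 92 high, outer diameter 93 at the rim and 70 at the foot. Its bore is a taper: diameter about 68 at the mouth, 49 at its floor 8 above the underside. Origin: centre of the underside, z up along its axis. (Sizes in mm.)
- holder_mouth (a point): Centre of the holder's mouth, level with its rim, 92 above its underside, on its axis. (Sizes in mm.)
- liner: Loose tapered steel cup, about 0.2 kg, 130 high, open at the top, wall 3, upright. Outer diameter 44 at the base, 63 at 80 above it; a collar of diameter 78 runs round it from 80 to 85; above that a straight neck of diameter 63 up to the rim at 130 (grip it there; inside 57). Origin: centre of the underside, z up along its axis. (Sizes in mm.)
- liner_collar (a point): Point on the liner's axis level with the underside of the collar, 80 above its base. With the liner fully home the collar's underside rests on the holder's rim: the liner's base is then 12 above the worktop, its rim 142. The taper has 1 to 2 play all round, so it centres itself. (Sizes in mm.)
- liner_floor (a point): Centre of the liner's inner floor, 4 above its base; inner diameter there about 38. (Sizes in mm.)
- block: Fixed wooden drying block 100 x 75, top 61 above the worktop, with one slot 9 x 17 and 50 deep in the middle of its top. Origin: centre of the underside, z up, x along the long side. (Sizes in mm.)
- block_slot (a point): Centre of the slot's mouth in the block's top. (Sizes in mm.)
- peeler: Loose peeler, 170 long, 0.08 kg: green handle (105 long, up to 24 wide, 17 thick), thin blade end (70 long, 14 wide, 6 thick). It starts nearly upright, blade down, loose in the block's slot, its top about 181 above the worktop. x runs along it towards the blade (down at the start), y across its width, z through its thickness; origin midway along it on one flat face. (Sizes in mm.)
- peeler_tip (a point): The blade end of the peeler, 85 from its origin along +x. (Sizes in mm.)
- peeler_grip (a point): Middle of the handle's section 28 from the handle's top end, 142 from the blade end; a good place to grip, across the thickness (about 17 at most, along the peeler's z) or the width. (Sizes in mm.)
- garlic: Bystander: garlic bulb, 60 wide, 58 high, on the worktop. Origin under its centre. (Sizes in mm.)
- tin_tomato: Bystander: low round food tin, 75 across, 58 high. Origin under its centre. (Sizes in mm.)
- tin_fish: Bystander: flat oblong food tin, 63 x 105, 26 high. Origin under its centre. (Sizes in mm.)
- spare_mug: Bystander: pale speckled mug with a handle, 82 x 115, 76 high, at the back. Origin on its underside. (Sizes in mm.)

How it is judged:
By the outcome, as a careful person would: the job done as asked, in the order asked, and still so for the second after the job is handed in, with the robot touching nothing.
It also fails if it takes over 53 s, if anything falls off the work surface, if the arm or the gripper's body presses on something with over 40 N, if the wrist force passes 120 N, or if a joint passes its speed limit or range.

## Working session

There is one attempt and no reset: what is moved stays moved. The work goes in short steps, Python scripts to look and compute and a tool call to move; the robot and the scene stay as the last step left them, time stands still between calls to the robot, and variables do not carry over. Pictures are saved under pics/ and viewed, at most 10 in all, crops included, and the job is handed in when it is done.

Besides the shell and the picture viewer there is one more tool, called after "Call:" by a JSON object that holds its "method" and its "body". servo_tool: Moves the arm, as the interface text tells. Its arguments: {"type":"object","properties":{"increments":{"type":"array"},"squeeze":{"type":"number"}},"required":["increments"]}

```bash
mkdir -p pics; ls
python3 - <<'E'
from station import ctrl
import cv2,numpy as np
s=ctrl.read_state(); print(s)
for n in("side","top"):
    im=ctrl.camera(n); cv2.imwrite(f"pics/{n}0.png",cv2.resize(im[:,:,::-1],None,fx=1.5,fy=1.5))
    np.save(f"{n}0.npy",im)
    p=ctrl.camera_params(n); print(n,p["mtx"].tolist(),(-p["R"].T@p["t"]).round(),p["R"].round(3).tolist())
E
```

```text
pics
{'time_s': 0.0, 'joints': array([-1.55413721e+00,  1.59034583e-01,  1.59820669e+00, -1.63324394e-06,
        1.38619511e+00, -2.10060426e-01]), 'qvel': array([-0.00070182,  0.00112467,  0.00017446, -0.00063284,  0.00135241,
       -0.00076917]), 'effort': array([-1.14045604e-03, -3.85574770e+01, -3.22107840e+01,  7.00093014e-02,
        3.79740377e-02, -1.23505188e-04]), 'tool_pos': array([ 129.24034927, -559.65544047,  213.63983773]), 'orientation': array([-3.11960528e+00, -3.55160842e-01, -2.76949595e-04]), 'ft_force': array([-0.1376102 ,  0.14903153, -0.77373334]), 'ft_torque': array([ 0.0075916 ,  0.00584772, -0.02589793]), 'grasp_force': 0.0, 'opening': 91.97137885463647}
side [[428.6084502900317, 0.0, 253.6960971118972], [0.0, 428.6084502900317, 190.13029203304998], [0.0, 0.0, 1.0]] [552. 851. 546.] [[-0.999, -0.052, -0.011], [-0.017, 0.505, -0.863], [0.051, -0.862, -0.505]]
top [[450.44683564873054, 0.0, 259.98093901015636], [0.0, 450.44683564873054, 192.11124749318614], [0.0, 0.0, 1.0]] [464.  90. 991.] [[-0.024, -1.0, -0.004], [-0.988, 0.025, -0.155], [0.155, 0.0, -0.988]]
```

View pics/side0.png

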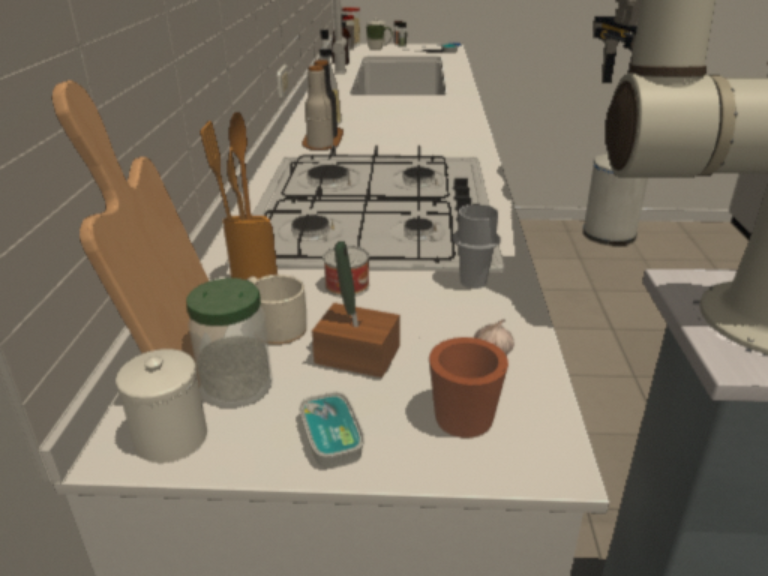

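View pics/top0.png

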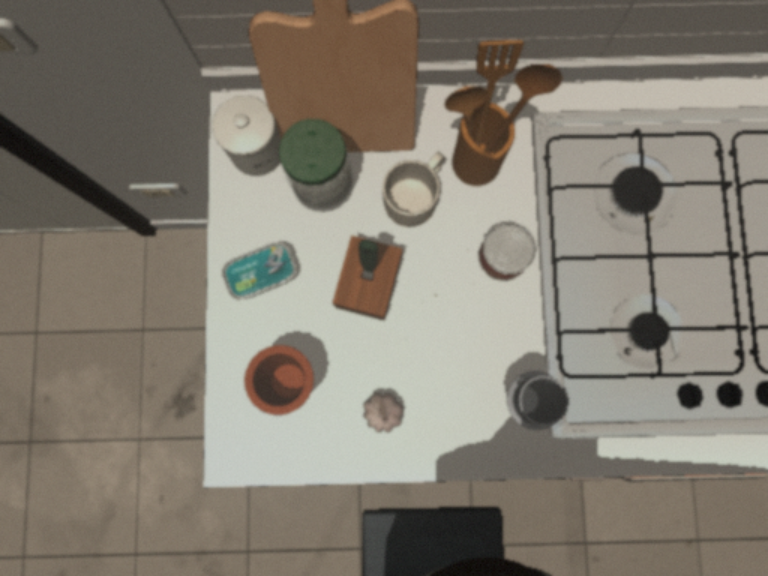

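Side view (1.5x): pot rim at (468,360), liner at (478,245), block at (357,340), and the peeler handle leaning from (352,315) to (341,243). Top view: pot mouth at (280,380), liner rim at (541,400), block at (368,277), peeler top at (370,250).

```bash
cat > h.py <<'E'
from station import ctrl
import cv2,numpy as np
def ray(p,uv):
    d=p["R"].T@np.linalg.inv(p["mtx"])@np.array([uv[0],uv[1],1.]); return -p["R"].T@p["t"],d
def onz(p,uv,z):
    c,d=ray(p,uv); return c+d*(z-c[2])/d[2]
def tri(p1,a,p2,b):
    (c1,d1),(c2,d2)=ray(p1,a),ray(p2,b)
    k=np.linalg.lstsq(np.c_[d1,-d2],c2-c1,rcond=None)[0]; A,B=c1+k[0]*d1,c2+k[1]*d2
    return (A+B)/2,np.linalg.norm(A-B)
def proj(p,X):
    q=p["mtx"]@(p["R"]@np.array(X,float)+p["t"]); return q[:2]/q[2]
def biggest(m):
    c=cv2.findContours(m.astype(np.uint8),cv2.RETR_EXTERNAL,cv2.CHAIN_APPROX_NONE)[0]
    return max(c,key=cv2.contourArea)[:,0,:]
def box(m,x0,y0,x1,y1):
    r=np.zeros_like(m); r[y0:y1,x0:x1]=m[y0:y1,x0:x1]; return r
E
python3 - <<'E'
from h import *
P={n:ctrl.camera_params(n) for n in("top","side")}; T=np.load("top0.npy");S=np.load("side0.npy")
hs=lambda im:cv2.cvtColor(im,cv2.COLOR_RGB2HSV).astype(int)
t,s=hs(T),hs(S)
def circ(c,z,p=P["top"]):
    w=np.array([onz(p,u,z)[:2] for u in c],np.float32)
    (x,y),r=cv2.minEnclosingCircle(w); return round(x,1),round(y,1),round(2*r,1)
m=box(t[...,1]>110,150,222,220,285); print("holder top",circ(biggest(m),92),m.sum())
# liner: dark interior
for th in(75,90,105):
    m=box(t[...,2]<th,335,240,385,290); c=biggest(m); print("liner dark",th,circ(c,130),cv2.fitEllipse(c))
print("V row",t[267,330:392,2].tolist()); print("V col 361",t[240:292,361,2].tolist())
# liner side column profile
print("side liner row145",s[145,295:340,2].tolist())
print("side col318",s[128:200,318,2].tolist())
# block
m=box((t[...,1]>80)&(t[...,0]<20),215,150,275,220); c=biggest(m); w=np.array([onz(P["top"],u,61)[:2] for u in c],np.float32)
print("block",cv2.minAreaRect(w))
for im,n,b in((t,"top",(225,150,275,190)),(s,"side",(215,155,245,212))):
    m=box((im[...,0]>40)&(im[...,0]<90)&(im[...,1]>50)&(im[...,2]<110),*b); c=biggest(m)
    v=cv2.fitLine(c.astype(np.float32),cv2.DIST_L2,0,.01,.01).ravel();print(n,v.round(2),cv2.minAreaRect(c),c.min(0),c.max(0))
E
```

```text
holder top (487.1, 239.9, 88.6) 950
liner dark 75 (450.4, -93.5, 68.1) ((360.2524108886719, 267.9221496582031), (31.241552352905273, 33.73489761352539), 130.54981994628906)
liner dark 90 (452.3, -91.6, 74.7) ((360.2261657714844, 267.6155700683594), (32.77880859375, 37.73626708984375), 167.63516235351562)
liner dark 105 (450.7, -89.9, 85.1) ((358.9524230957031, 267.4140625), (34.56580352783203, 42.13383483886719), 158.03109741210938)
V row [198, 197, 197, 197, 195, 195, 187, 170, 146, 145, 140, 116, 81, 62, 61, 72, 104, 111, 94, 79, 79, 78, 77, 78, 69, 72, 76, 73, 67, 57, 52, 50, 52, 51, 53, 49, 52, 54, 50, 49, 55, 46, 52, 45, 50, 47, 47, 54, 77, 127, 157, 165, 166, 165, 163, 166, 165, 166, 165, 169, 166, 164]
V col 361 [112, 112, 113, 111, 109, 110, 106, 97, 85, 84, 104, 105, 90, 69, 61, 56, 53, 54, 52, 58, 55, 52, 54, 51, 51, 53, 53, 50, 51, 50, 51, 47, 48, 49, 46, 47, 48, 45, 48, 51, 46, 54, 64, 72, 73, 75, 89, 104, 107, 108, 104, 107]
side liner row145 [163, 164, 164, 157, 95, 43, 62, 144, 150, 101, 62, 64, 72, 76, 84, 93, 102, 107, 101, 98, 100, 102, 101, 99, 96, 95, 97, 97, 101, 100, 104, 87, 78, 79, 80, 81, 102, 181, 201, 203, 203, 203, 203, 203, 200]
side col318 [152, 149, 143, 142, 150, 149, 144, 125, 80, 83, 86, 85, 85, 85, 84, 85, 86, 99, 105, 94, 93, 94, 93, 91, 90, 91, 92, 91, 92, 92, 91, 90, 91, 91, 92, 107, 128, 124, 98, 84, 86, 85, 85, 86, 86, 84, 86, 86, 85, 85, 85, 85, 86, 87, 85, 89, 89, 89, 89, 90, 93, 95, 93, 104, 151, 196, 199, 199, 200, 200, 199, 199]
block ((627.5626220703125, 121.40935516357422), (74.65999603271484, 101.75733184814453), 73.83252716064453)
top [  1.   0. 249. 164.] ((249.0, 164.0), (0.0, 0.0), 0.0) [249 164] [249 164]
side [2.0000e-01 9.8000e-01 2.2985e+02 1.8166e+02] ((229.84616088867188, 182.23074340820312), (42.75331497192383, 6.275715351104736), 78.69007110595703) [224 161] [235 203]
```

```bash
cat >> h.py <<'E'
from scipy.spatial.transform import Rotation as Ro
def togo(X,s=None):
    "shift in tool axes (m) from measured pose to TCP target X"
    s=s or ctrl.read_state(); R=Ro.from_rotvec(s["orientation"]).as_matrix()
    return ((R.T@(np.array(X)-s["tool_pos"]))/1000).round(4)
E
python3 - <<'E'
from h import *
P={n:ctrl.camera_params(n) for n in("top","side","wrist")}; s=ctrl.read_state()
R=Ro.from_rotvec(s["orientation"]).as_matrix(); print(R.round(3))
w=P["wrist"]; print("cam in tool",R.T@(-w["R"].T@w["t"]-s["tool_pos"]),(w["R"]@R).round(2).tolist(),w["mtx"][0])
L=onz(P["top"],(362,266.2),130); print("liner",L, "side proj rim",proj(P["side"],L),proj(P["side"],[*L[:2],0]))
for u in((255.5,273),(270,265)): print("garlic?",onz(P["top"],u,30))
print("togo",togo([L[0],L[1],240]))
T=np.load("top0.npy");S=np.load("side0.npy")
a=cv2.resize(T[140:225,210:290,::-1],None,fx=5,fy=5,interpolation=2); b=cv2.resize(S[150:255,195:275,::-1],None,fx=4,fy=4,interpolation=2)
h=max(a.shape[0],b.shape[0]); f=lambda i:cv2.copyMakeBorder(i,0,h-i.shape[0],0,0,0)
cv2.imwrite("pics/peel.png",np.hstack([f(a),f(b)]))
E
```

```text
[[ 0.974  0.225 -0.   ]
 [ 0.225 -0.974  0.002]
 [ 0.    -0.002 -1.   ]]
cam in tool [  70.37836381    0.43949158 -170.35818507] [[-0.0, 1.0, -0.0], [-0.97, -0.0, -0.25], [-0.25, 0.0, 0.97]] [289.65124142   0.         255.27949678]
liner [452.56771553 -98.6384059  130.        ] side proj rim [317.88238109 140.39585705] [314.5662907  187.54553606]
garlic? [442.58994923 103.61672647  30.        ]
garlic? [458.4278585   72.72864926  30.        ]
togo [ 0.4187 -0.3766 -0.0255]
```

View pics/peel.png

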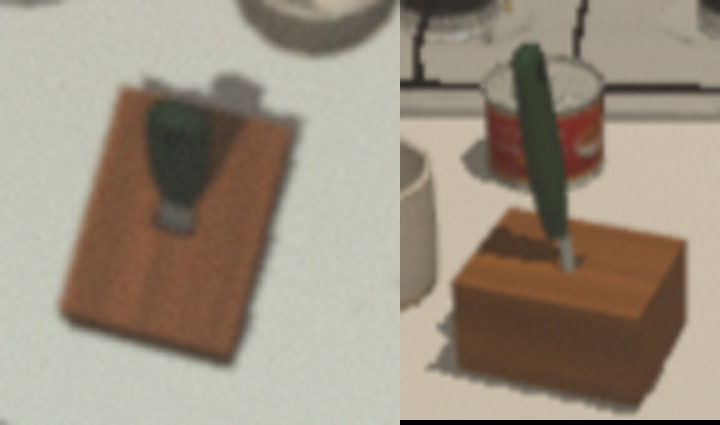

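The peeler leans: handle top at about (246,162) in top and (227,162) in side, slot at (245,184) and (237,217). Its width runs roughly along world y. I'm moving over the liner.

Call:
{"method": "servo_tool", "body": {"increments": [0,0.042,-0.038,-0.02,0,0,0.085,-0.076,-0.025,0,0,0.13,-0.115,-0.025,0,0,0.175,-0.155,-0.025,0,0,0.22,-0.197,-0.025,0,0,0.265,-0.238,-0.025,0,0,0.31,-0.278,-0.025,0,0,0.35,-0.315,-0.025,0]}}

```text
time_s: 1.1
tool_pos: [400.2, -172.6, 239.4]
orientation: [-3.121, -0.356, -0.0]
ft_force: [0.8, -0.0, 0.3]
opening: 92.1
grasp_force: 0.0
```

Call:
{"method": "servo_tool", "body": {"increments": [0,0.03,-0.025,0,0,0,0.05,-0.045,0,0,0,0.065,-0.058,0,0,0,0.069,-0.062,0,0,0,0.069,-0.062,0,0]}}

```text
time_s: 1.72
tool_pos: [452.5, -98.8, 239.4]
orientation: [-3.121, -0.356, 0.001]
ft_force: [-0.0, -0.8, -0.2]
opening: 91.6
grasp_force: 0.0
```

Run:
```python
from h import *
s=ctrl.read_state(); p=ctrl.camera_params("wrist"); im=ctrl.camera("wrist"); np.save("w1.npy",im)
print(s["time_s"],s["tool_pos"],s["joints"].round(2),s["orientation"])
print(proj(p,[452.6,-98.6,130]))
cv2.imwrite("pics/w1.png",cv2.resize(im[:,:,::-1],None,fx=1.5,fy=1.5))
```

```text
1.725 [452.50053606 -98.78820319 239.36508019] [-0.48 -0.16  1.86 -0.    1.44  0.87] [-3.12130224e+00 -3.56069122e-01  1.00170276e-03]
[254.65108078 189.46426248]
```

View pics/w1.png

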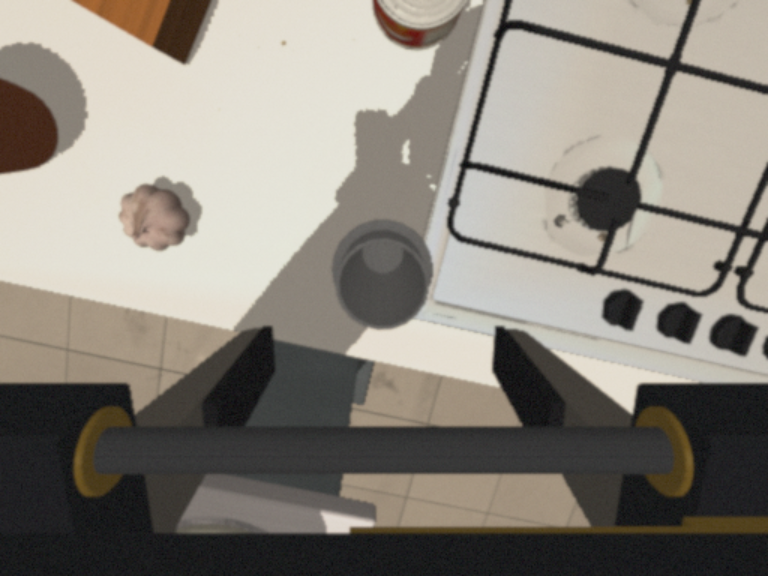

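The rim circle is centred at about (384,282) in the wrist view, within 1–2 mm of the estimate and midway between the fingertips. I'm lowering around the neck and closing.

Call:
{"method": "servo_tool", "body": {"increments": [0,0.001,0.0005,0.03,0,0,0.001,0.0005,0.07,0,0,0.001,0.0005,0.11,0,0,0.001,0.0005,0.135,0,0,0.001,0.0005,0.146,0,0,0.001,0.0005,0.146,0], "squeeze": 20}}

```text
time_s: 2.52
tool_pos: [453.6, -99.4, 93.5]
orientation: [-3.121, -0.354, 0.001]
ft_force: [0.6, 0.3, 0.7]
opening: 91.8
grasp_force: 0.0
```

Call:
{"method": "servo_tool", "body": {"increments": [110,0,0,0,0,110,0,0,0,0,110,0,0,0,0,110,0,0,0,0,110,0,0,0,0,110,0,0,0,0], "squeeze": 20}}

```text
time_s: 3.28
tool_pos: [454.3, -99.0, 94.1]
orientation: [3.121, 0.356, 0.001]
ft_force: [-0.8, 2.1, 5.2]
opening: 62.0
grasp_force: 20.0
```

Call:
{"method": "servo_tool", "body": {"increments": [110,0,0,-0.01,0,110,0,0,-0.035,0,110,0,0,-0.07,0,110,0,0,-0.105,0,110,0,0,-0.125,0,110,0,0,-0.13,0,110,0,0,-0.13,0]}}

```text
time_s: 4.15
tool_pos: [453.5, -98.9, 222.9]
orientation: [-3.121, -0.355, 0.001]
ft_force: [0.4, 0.1, -2.0]
opening: 62.6
grasp_force: 20.0
```

Call:
{"method": "servo_tool", "body": {"increments": [110,0,-0.02,0,0,110,0,-0.065,0,0,110,0,-0.12,0,0,110,0,-0.175,0,0,110,0,-0.23,0,0,110,0,-0.28,0,0,110,0,-0.31,0,0,110,0,-0.322,0,0]}}

```text
time_s: 5.15
tool_pos: [379.7, 216.4, 222.6]
orientation: [3.121, 0.36, -0.003]
ft_force: [-0.5, -0.5, -1.6]
opening: 62.7
grasp_force: 20.0
```

Call:
{"method": "servo_tool", "body": {"increments": [110,0,0,0,0,110,0,0,0,0]}}

```text
time_s: 5.4
tool_pos: [381.6, 214.0, 223.4]
orientation: [3.121, 0.354, -0.001]
ft_force: [-0.2, 0.9, -1.8]
opening: 62.4
grasp_force: 20.0
```

Run:
```python
from h import *
s=ctrl.read_state(); p=ctrl.camera_params("wrist"); im=ctrl.camera("wrist"); np.save("w2.npy",im)
print(s["time_s"],s["tool_pos"],s["joints"].round(2),s["orientation"],s["ft_force"])
print(proj(p,[487,240,92]))
R=Ro.from_rotvec(s["orientation"]).as_matrix(); g=s["tool_pos"]+R@[0,0,-37]; print("rim exp",proj(p,g))
hs=cv2.cvtColor(im,cv2.COLOR_RGB2HSV).astype(int)
m=((hs[...,0]<14)|(hs[...,0]>170))&(hs[...,1]>110)
c=biggest(m); w=np.array([onz(p,u,92)[:2] for u in c],np.float32); print(cv2.minEnclosingCircle(w), c.min(0),c.max(0))
cv2.imwrite("pics/w2.png",cv2.resize(im[:,:,::-1],None,fx=1.5,fy=1.5))
S=ctrl.camera("side");np.save("side2.npy",S)
```

```text
5.4 [381.57053357 213.95569239 223.37959763] [ 0.23 -0.22  1.95 -0.    1.41  1.58] [ 3.12115078e+00  3.53631567e-01 -6.59722641e-04] [-0.1754328   0.91966766 -1.82572776]
[252.79799952  76.10900678]
rim exp [254.40286355 260.18050712]
((487.56463623046875, 241.04598999023438), 45.317710876464844) [206  24] [298 122]
```

View pics/w2.png

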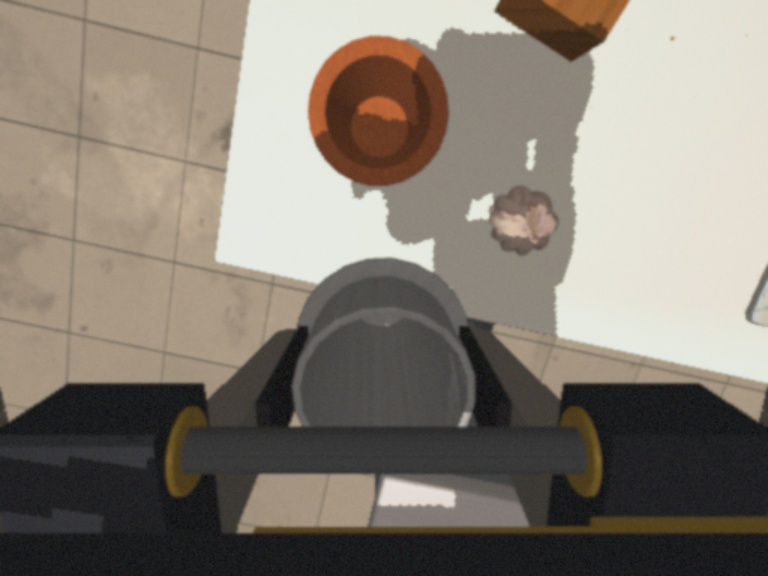

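Pot mouth is at (378,110), measured at (487.5,241) in world. The liner hangs upright and centred in the fingers, with its rim centre at about x=384. I'm moving over the holder.

Call:
{"method": "servo_tool", "body": {"increments": [110,0.015,-0.001,0,0,110,0.045,-0.001,0,0,110,0.08,-0.002,0,0,110,0.1,-0.002,0,0,110,0.109,-0.002,0,0,110,0.109,-0.002,0,0,110,0.109,-0.002,0,0]}}

```text
time_s: 6.38
tool_pos: [486.6, 241.0, 223.6]
orientation: [3.121, 0.355, -0.001]
ft_force: [-0.0, 0.2, -1.3]
opening: 62.1
grasp_force: 20.0
```

Run:
```python
from h import *
p=ctrl.camera_params("side"); L=[]
for i in range(4):
    s=ctrl.read_state(); L.append(np.r_[s["tool_pos"],s["ft_force"]]); im=ctrl.camera("side")
print(np.mean(L,0).round(1),np.std(L,0).round(1)); np.save("side3.npy",im)
s["tool_pos"]=np.mean(L,0)[:3]; print(togo([487.4,240.6,105.6],s))
x,y=proj(p,[487,240,150]).astype(int); cv2.imwrite("pics/s3.png",cv2.resize(im[y-100:y+100,x-80:x+80,::-1],None,fx=3,fy=3))
print(x,y,[proj(p,[487.4,240.6,z]).round(1).tolist() for z in(92,130,260)])
```

```text
[ 4.867e+02  2.411e+02  2.237e+02 -4.000e-01 -2.000e-01 -1.300e+00] [0.1 0.1 0.1 0.5 0.4 0.4]
[0.0006 0.0007 0.1181]
313 210 [[311.4, 238.3], [312.6, 220.4], [317.5, 151.4]]
```

View pics/s3.png

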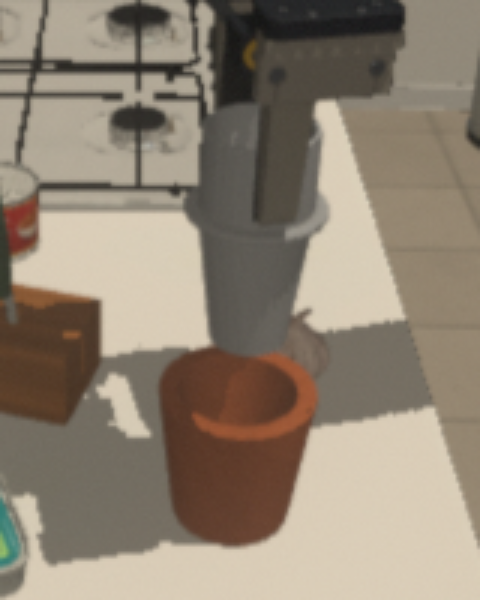

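Run:
```python
from h import *
p=ctrl.camera_params("side"); im=np.load("side3.npy"); S0=np.load("side0.npy")
hs=cv2.cvtColor(im,cv2.COLOR_RGB2HSV).astype(int)
m=box((hs[...,1]>120)&((hs[...,0]<14)|(hs[...,0]>170)),275,215,350,300); c=biggest(m)
def X(u,v,y): # x on the plane y=const
    C,d=ray(p,(u,v)); q=C+d*(y-C[1])/d[1]; return q[0],q[2]
for v in range(232,286,6):
    u=np.where(m[v])[0]; a,b=X(u[0]-.5,v,240.6),X(u[-1]+.5,v,240.6); print("hold",v,u[0],u[-1],round((a[0]+b[0])/2,1),round(b[0]-a[0],1),round(a[1]))
d=np.abs(im.astype(int)-S0).sum(2); g=(hs[...,1]<60)&(hs[...,2]<150)
for v in list(range(176,226,4)):
    u=np.where(g[v,285:345])[0]+285; 
    r=max(np.split(u,np.where(np.diff(u)>1)[0]+1),key=len); a,b=X(r[0]-.5,v,240.6),X(r[-1]+.5,v,240.6)
    print("liner",v,r[0],r[-1],round((a[0]+b[0])/2,1),round(a[0]-b[0],1),round(a[1]))
```

```text
hold 232 290 333 488.1 -76.0 105
hold 238 287 337 486.5 -88.8 92
hold 244 287 337 485.7 -89.6 78
hold 250 288 335 485.8 -85.1 65
hold 256 289 333 485.9 -80.5 51
hold 262 290 332 485.2 -77.6 37
hold 268 290 330 486.2 -74.7 23
hold 274 291 328 486.3 -69.9 9
hold 280 292 327 485.5 -66.8 -6
liner 176 294 339 486.4 73.5 216
liner 180 294 338 486.7 72.3 208
liner 184 297 335 486.2 63.0 201
liner 188 300 336 482.5 60.0 194
liner 192 300 335 482.8 58.7 186
liner 196 300 334 483.1 57.4 178
liner 200 301 333 482.6 54.4 171
liner 204 301 332 483.0 53.1 163
liner 208 301 331 483.3 51.7 155
liner 212 302 330 482.8 48.6 147
liner 216 302 329 483.1 47.2 139
liner 220 303 329 481.8 45.8 130
liner 224 304 327 482.1 40.9 122
```

The side view puts the liner about 3 mm to −x of the pot axis, while the wrist view says +1. I'm correcting by 2 mm and lowering partway, where the clearance is still wide.

Call:
{"method": "servo_tool", "body": {"increments": [110,0.002,0.0005,0.005,0,110,0.002,0.0005,0.02,0,110,0.002,0.0005,0.04,0,110,0.002,0.0005,0.06,0,110,0.002,0.0005,0.075,0,110,0.002,0.0005,0.085,0,110,0.002,0.0005,0.09,0,110,0.002,0.0005,0.09,0]}}

```text
time_s: 7.58
tool_pos: [489.3, 241.2, 133.6]
orientation: [3.121, 0.356, 0.0]
ft_force: [-0.4, -0.1, -1.8]
opening: 62.3
grasp_force: 20.0
```

Run:
```python
from h import *
p=ctrl.camera_params("side"); s=ctrl.read_state(); im=ctrl.camera("side"); w=ctrl.camera("wrist"); np.save("side4.npy",im); print(s["tool_pos"],s["ft_force"])
x,y=proj(p,[487,240,120]).astype(int); a=cv2.resize(im[y-45:y+75,x-50:x+50,::-1],None,fx=4,fy=4)
b=w[150:384,100:412,::-1]; b=cv2.copyMakeBorder(b,0,480-234,0,0,0); cv2.imwrite("pics/s4.png",np.hstack([a,b]))
```

```text
[489.34874211 241.22100552 133.60690492] [-0.36737095 -0.05686706 -1.78026036]
```

View pics/s4.png

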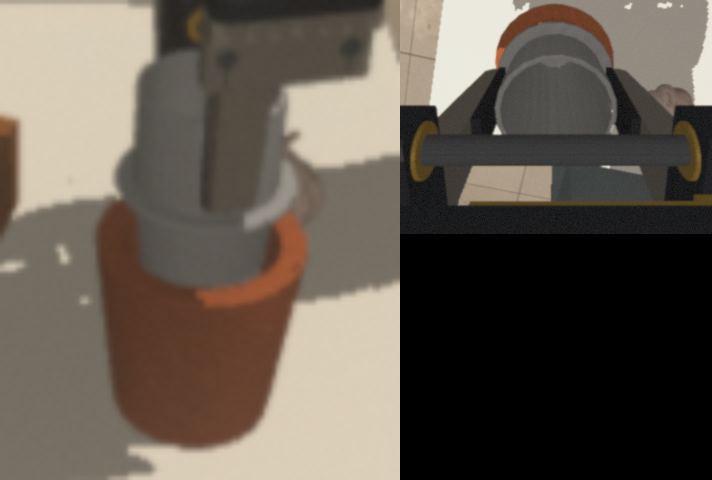

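Now centred: collar at x≈206 over the pot rim at x≈202, where 206 is expected. The wrist view also shows it concentric. I'm lowering slowly.

Call:
{"method": "servo_tool", "body": {"increments": [110,0,0,0.004,0,110,0,0,0.009,0,110,0,0,0.014,0,110,0,0,0.018,0,110,0,0,0.021,0,110,0,0,0.023,0,110,0,0,0.025,0,110,0,0,0.025,0]}}

```text
time_s: 8.68
tool_pos: [489.2, 241.2, 108.5]
orientation: [3.121, 0.355, -0.0]
ft_force: [0.4, -0.2, -1.4]
opening: 62.3
grasp_force: 20.0
```

Call:
{"method": "servo_tool", "body": {"increments": [110,0,0,0.001,0,110,0,0,0.002,0,110,0,0,0.002,0]}}

```text
time_s: 9.05
tool_pos: [489.7, 241.3, 107.6]
orientation: [3.121, 0.356, 0.002]
ft_force: [-2.4, -0.5, 4.9]
opening: 62.5
grasp_force: 20.0
```

Call:
{"method": "servo_tool", "body": {"increments": [110,0,0,0.0005,0,110,0,0,0.001,0,110,0,0,0.001,0]}}

```text
time_s: 9.43
tool_pos: [490.2, 241.2, 107.6]
orientation: [3.121, 0.356, 0.003]
ft_force: [-3.3, -0.8, 10.6]
opening: 62.3
grasp_force: 20.0
```

Run:
```python
from h import *
p=ctrl.camera_params("side"); s=ctrl.read_state(); im=ctrl.camera("side"); print(s["tool_pos"],s["ft_force"],s["ft_torque"])
x,y=proj(p,[487,240,100]).astype(int); cv2.imwrite("pics/s5.png",cv2.resize(im[y-50:y+60,x-50:x+50,::-1],None,fx=5,fy=5,interpolation=2))
```

```text
[490.22127225 241.23759722 107.57493239] [-3.32613917 -0.79780186 10.56401265] [-0.54116078  0.60570516 -0.05025193]
```

View pics/s5.png

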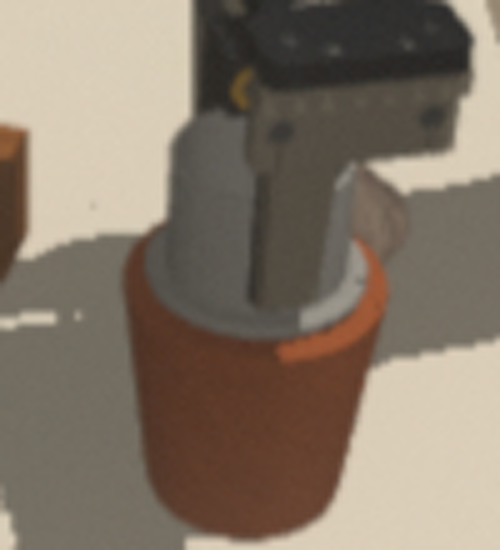

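The collar appears seated all round, but I'll check with a small −x shift whether it settles lower.

Call:
{"method": "servo_tool", "body": {"increments": [110,-0.0008,0,0,0,110,-0.0016,0,0,0,110,-0.0016,0,0,0,110,-0.0016,0,0,0]}}

```text
time_s: 9.98
tool_pos: [489.5, 241.3, 107.6]
orientation: [-3.121, -0.356, -0.007]
ft_force: [-0.9, 0.4, 7.4]
opening: 62.3
grasp_force: 20.0
```

Call:
{"method": "servo_tool", "body": {"increments": [110,0,0,-0.0015,0,110,0,0,-0.0015,0,70,0,0,-0.0015,0,50,0,0,-0.0015,0,20,0,0,-0.0015,0,0,0,0,-0.0015,0,0,0,0,-0.0015,0,0,0,0,-0.0015,0]}}

```text
time_s: 10.98
tool_pos: [487.7, 240.8, 107.1]
orientation: [-3.121, -0.355, 0.0]
ft_force: [0.5, -0.6, -0.1]
opening: 91.5
grasp_force: 0.0
```

Call:
{"method": "servo_tool", "body": {"increments": [0,0,0,-0.02,0,0,0,0,-0.06,0,0,0,0,-0.11,0,0,0,0,-0.15,0,0,0,0,-0.17,0,0,0,0,-0.17,0]}}

```text
time_s: 11.72
tool_pos: [488.7, 241.1, 279.0]
orientation: [-3.121, -0.355, -0.006]
ft_force: [0.7, -0.2, -0.4]
opening: 92.2
grasp_force: 0.0
```

Run:
```python
from h import *
s=ctrl.read_state(); print(s["tool_pos"],s["joints"].round(2))
P={n:ctrl.camera_params(n) for n in("top","side","wrist")}; I={n:ctrl.camera(n) for n in P}
for n in I: np.save(n+"6.npy",I[n])
p=P["side"]; x,y=proj(p,[487,240,100]).astype(int)
a=cv2.resize(I["side"][y-55:y+55,x-45:x+45,::-1],None,fx=4,fy=4)
x,y=proj(P["wrist"],[487,240,142]).astype(int); print(x,y); b=cv2.resize(I["wrist"][max(0,y-75):y+75,x-75:x+75,::-1],(440,440))
cv2.imwrite("pics/s6.png",np.hstack([a,b]))
# peeler: top end and neck
t,sd=(255,),None
slot=tri(P["top"],(245,184.4),P["side"],(237,217)); top=tri(P["top"],(246,162),P["side"],(227.5,162.5)); print(slot,top)
```

```text
[488.72882022 241.12490224 278.99046678] [0.24 0.04 1.6  0.   1.5  1.58]
255 185
(array([628.82448153, 121.27576545,  53.24420003]), np.float64(1.9830437906475096)) (array([646.73350058, 114.49748517, 175.32911757]), np.float64(3.4203567138729136))
```

View pics/s6.png

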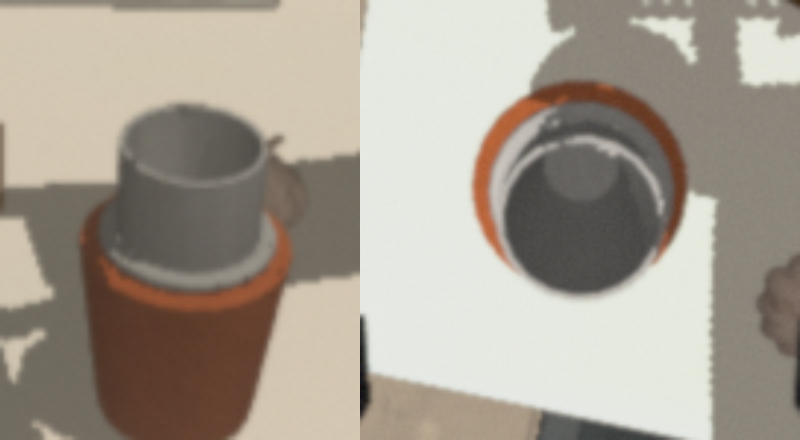

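The liner is seated with an even collar on the rim, centred at wrist pixel (256,183). I'm going over the peeler and turning the closing line onto its thickness direction (about −16°, along the block's long side).

Call:
{"method": "servo_tool", "body": {"increments": [0,0.01,0.013,0,-5,0,0.03,0.04,0,-15,0,0.055,0.07,0.005,-25,0,0.08,0.105,0.01,-35,0,0.1,0.13,0.015,-45,0,0.114,0.147,0.019,-54,0,0.119,0.154,0.019,-61,0,0.119,0.154,0.019,-61]}}

```text
time_s: 12.88
tool_pos: [637.8, 117.1, 256.0]
orientation: [-2.51, -1.887, 0.004]
ft_force: [-0.2, 0.5, -0.3]
opening: 91.9
grasp_force: 0.0
```

Call:
{"method": "servo_tool", "body": {"increments": [0,0,0,0,0,0,0,0,0,0]}}

```text
time_s: 13.12
tool_pos: [637.9, 118.0, 258.0]
orientation: [-2.509, -1.89, 0.0]
ft_force: [0.3, -0.2, -0.1]
opening: 92.0
grasp_force: 0.0
```

Run:
```python
from h import *
s=ctrl.read_state(); P={n:ctrl.camera_params(n) for n in("top","side","wrist")}; w=ctrl.camera("wrist"); S=ctrl.camera("side"); np.save("w7.npy",w); np.save("side7.npy",S)
R=Ro.from_rotvec(s["orientation"]).as_matrix(); print(s["time_s"],s["tool_pos"],R[:,:2].round(3).tolist(),s["joints"].round(2))
for n,im in(("wrist",w),("side",S),("top",np.load("top0.npy"))):
    a=im.astype(int); g=(a[...,1]>a[...,0]+6)&(a[...,1]>=a[...,2])&(a.sum(2)<260)
    b=(160,40,360,300) if n=="wrist" else (212,150,250,222) if n=="side" else (225,150,275,200)
    m=box(g,*b); c=biggest(m); r=cv2.minAreaRect(c); print(n,cv2.contourArea(c),r,c.min(0),c.max(0))
    for v in range(c[:,1].min(),c[:,1].max()+1,3):
        u=np.where(m[v])[0]; print(v,u.min(),u.max(),len(u),end=" | ") if len(u) else 0
    print()
for z in(61,181): print(z,[proj(P[n],[629,121,z]).round(1) for n in P])
y=np.vstack([w,np.zeros((0,512,3),np.uint8)])[:,:,::-1]; cv2.imwrite("pics/w7.png",cv2.resize(np.hstack([w[20:320,130:380],cv2.resize(S[140:260,195:275],(200,300))])[:,:,::-1],None,fx=1.7,fy=1.7))
```

```text
13.125 [637.88739989 118.02465222 257.97152504] [[0.276, 0.961], [0.961, -0.276], [-0.0, -0.0]] [-0.    0.32  1.32  0.    1.5   0.28]
wrist 429.5 ((261.4000244140625, 186.30001831054688), (37.565940856933594, 15.652474403381348), 63.43495178222656) [251 170] [271 205]
170 252 257 6 | 173 251 262 12 | 176 251 264 13 | 179 252 266 15 | 182 252 267 16 | 185 253 269 17 | 188 254 270 16 | 191 255 270 13 | 194 258 271 13 | 197 259 271 13 | 200 260 270 11 | 203 262 269 8 | 
side 0.0 ((226.0, 165.0), (0.0, 0.0), 0.0) [226 165] [226 165]
165 226 226 1 | 
top 20.5 ((245.03846740722656, 163.3076934814453), (8.43299388885498, 4.118439197540283), 11.309932708740234) [241 161] [249 166]
161 242 244 3 | 164 241 249 9 | 
61 [array([245. , 183.2]), array([237.3, 213.9]), array([247.8, 172.3])]
181 [array([242.6, 171.8]), array([235.4, 161.3]), array([244.4, 197.6])]
```

View pics/w7.png

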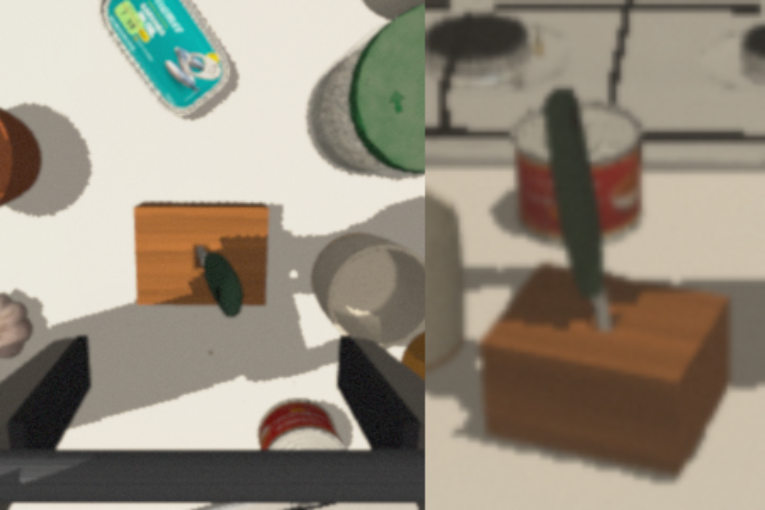

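Fingertips are at crop (88,340) and (340,340), so the gap centre is x≈215. The peeler top is at crop (232,303) and the slot at about (200,250). The peeler leans about 9° along the closing line, so closing centred on the slot will stand it upright.

Call:
{"method": "servo_tool", "body": {"increments": [0,0,-0.008,0.01,0,0,0,-0.008,0.04,0,0,0,-0.008,0.075,0,0,0,-0.008,0.1,0,0,0,-0.008,0.114,0,0,0,-0.008,0.114,0], "squeeze": 15}}

```text
time_s: 13.98
tool_pos: [629.6, 119.9, 143.0]
orientation: [-2.508, -1.89, 0.003]
ft_force: [0.2, -0.5, 0.6]
opening: 91.9
grasp_force: 0.0
```

Call:
{"method": "servo_tool", "body": {"increments": [80,0,0,0,0,110,0,0,0,0,140,0,0,0,0,160,0,0,0,0,180,0,0,0,0,200,0,0,0,0,235,0,0,0,0,235,0,0,0,0]}}

```text
time_s: 14.98
tool_pos: [630.6, 119.8, 144.1]
orientation: [-2.509, -1.891, 0.0]
ft_force: [1.0, -0.4, 0.2]
opening: 13.9
grasp_force: 0.0
```

Call:
{"method": "servo_tool", "body": {"increments": [235,0,0,0,0,235,0,0,0,0]}}

```text
time_s: 15.22
tool_pos: [630.6, 119.8, 144.1]
orientation: [-2.509, -1.89, 0.0]
ft_force: [0.7, 0.2, 0.0]
opening: 12.8
grasp_force: 15.0
```

Call:
{"method": "servo_tool", "body": {"increments": [235,0,0,0,0,235,0,0,-0.005,0,235,0,0,-0.015,0,235,0,0,-0.025,0,235,0,0,-0.025,0], "squeeze": 25}}

```text
time_s: 15.85
tool_pos: [631.6, 119.8, 170.9]
orientation: [2.508, 1.889, 0.004]
ft_force: [1.1, -0.3, -0.7]
opening: 12.0
grasp_force: 24.9
```

```bash
cat > pk.py <<'E'
from h import *
def peel(S,b=(195,60,330,222)):
    "dark green handle in side image"
    hs=cv2.cvtColor(S,cv2.COLOR_RGB2HSV).astype(int)
    m=box((hs[...,0]>45)&(hs[...,0]<95)&(hs[...,1]>45)&(hs[...,2]<95),*b); return m
E
python3 - <<'E'
from pk import *
P=ctrl.camera_params("side"); s=ctrl.read_state(); S=ctrl.camera("side"); np.save("side8.npy",S)
for im in(np.load("side7.npy"),S):
    m=peel(im); c=biggest(m); print(c.min(0),c.max(0),cv2.contourArea(c))
    print([(v,*np.where(m[v])[0][[0,-1]]) for v in range(c[:,1].min(),c[:,1].max()+1,5) if m[v].any()])
R=Ro.from_rotvec(s["orientation"]).as_matrix(); print(s["tool_pos"],s["ft_force"],s["grasp_force"],s["opening"])
for d in(0,30,60): print(proj(P,s["tool_pos"]+R@[0,0,d]))
E
```

```text
[225 173] [225 173] 0.0
[(173, np.int64(225), np.int64(225))]
[231 150] [234 158] 11.0
[(150, np.int64(232), np.int64(233)), (155, np.int64(231), np.int64(234))]
[631.59742752 119.77922539 170.91930519] [ 1.06797856 -0.33477329 -0.66936714] 24.914803660358302 12.004514850671008
[234.27383597 165.71445007]
[234.743426   179.38380197]
[235.1963571  192.56822704]
```

Call:
{"method": "servo_tool", "body": {"increments": [235,0,0,-0.01,0,235,0,0,-0.035,0,235,0,0,-0.065,0,235,0,0,-0.095,0,235,0,0,-0.115,0,235,0,0,-0.122,0,235,0,0,-0.122,0]}}

```text
time_s: 16.77
tool_pos: [630.5, 119.8, 290.7]
orientation: [-2.509, -1.89, 0.001]
ft_force: [-0.6, 0.1, -1.4]
opening: 13.0
grasp_force: 24.9
```

Run:
```python
from pk import *
P=ctrl.camera_params("side"); s=ctrl.read_state(); S=ctrl.camera("side"); np.save("side9.npy",S)
R=Ro.from_rotvec(s["orientation"]).as_matrix(); tp=s["tool_pos"]; print(tp,s["ft_force"],s["opening"],s["joints"].round(2))
g=S.astype(int)
for d in range(0,140,8):
    u,v=proj(P,tp+R@[0,0,d]); v=int(round(v)); r=g[v,int(u)-14:int(u)+16]; print(d,u.round(1),v,r.sum(1).tolist(), (r[:,1]-r[:,0])[8:22].tolist() if d%24==0 else "")
```

```text
[630.51158352 119.75539807 290.70703744] [-0.56891961  0.07695099 -1.42138012] 12.979455722847367 [-0.    0.3   1.29 -0.    1.56  0.28]
0 232.6 106 [360, 329, 393, 424, 417, 359, 264, 184, 125, 108, 113, 119, 123, 124, 120, 118, 112, 103, 134, 185, 197, 202, 235, 359, 430, 442, 448, 442, 422, 395] [-2, 0, 4, 7, 6, 7, 8, 6, 3, 0, -2, -6, -6, -7]
8 232.8 110 [169, 170, 167, 164, 168, 191, 189, 228, 287, 325, 207, 130, 132, 126, 123, 123, 118, 120, 116, 176, 387, 441, 446, 444, 445, 445, 447, 448, 430, 278] 
16 232.9 114 [121, 131, 126, 125, 117, 124, 128, 122, 122, 120, 121, 125, 125, 130, 123, 124, 123, 125, 123, 167, 371, 433, 454, 455, 463, 465, 462, 463, 442, 262] 
24 233.1 118 [153, 151, 144, 139, 148, 164, 173, 189, 208, 148, 125, 133, 129, 127, 128, 127, 120, 114, 173, 385, 437, 458, 463, 464, 466, 461, 447, 266, 196, 407] [-4, 1, 4, 6, 6, 6, 5, 5, 7, 5, 0, -6, -8, -8]
32 233.3 123 [424, 446, 463, 491, 481, 455, 442, 449, 435, 388, 235, 143, 130, 129, 134, 129, 130, 126, 114, 174, 402, 454, 463, 456, 463, 444, 260, 193, 404, 458] 
40 233.4 127 [451, 442, 431, 417, 405, 415, 444,
[... 1615 characters left out ...]
, 460, 458, 463, 464, 456, 460, 455, 457, 464, 466, 461, 458, 458, 457, 444, 318, 254, 224, 215, 409, 461, 464, 463, 466, 464, 462, 465, 462, 464] 
120 234.9 166 [374, 382, 351, 394, 422, 411, 443, 460, 473, 469, 445, 453, 461, 458, 445, 385, 285, 261, 277, 341, 335, 342, 336, 404, 453, 461, 464, 464, 461, 460] [-8, -9, -9, -8, -7, -8, -7, -7, -5, -4, -5, -6, -6, -5]
128 235.0 170 [441, 440, 443, 447, 455, 457, 458, 463, 457, 460, 459, 450, 447, 453, 436, 312, 271, 328, 419, 443, 439, 452, 449, 374, 352, 368, 375, 376, 374, 376] 
136 235.1 173 [447, 423, 427, 438, 439, 447, 456, 451, 454, 453, 432, 455, 450, 457, 428, 391, 370, 389, 423, 431, 439, 442, 413, 316, 219, 279, 311, 310, 308, 310]
```

The peeler hangs straight below the fingers, with its tip about 131 mm under the TCP and about 3 mm toward −x. I'm moving over the liner at (489,240).

Call:
{"method": "servo_tool", "body": {"increments": [235,0.003,-0.007,0,0,235,0.012,-0.026,0,0,235,0.025,-0.055,0,0,235,0.041,-0.09,0,0,235,0.057,-0.125,0,0,235,0.068,-0.149,0,0,235,0.075,-0.163,0,0,235,0.077,-0.167,0,0]}}

```text
time_s: 17.82
tool_pos: [490.7, 240.2, 290.8]
orientation: [-2.508, -1.892, 0.001]
ft_force: [-0.6, -0.5, -0.9]
opening: 12.4
grasp_force: 24.9
```

Call:
{"method": "servo_tool", "body": {"increments": [235,0,0,0,0,235,0,0,0,0,235,0,0,0,0]}}

```text
time_s: 18.2
tool_pos: [491.7, 239.4, 291.0]
orientation: [2.51, 1.889, -0.0]
ft_force: [-0.7, 0.2, -1.0]
opening: 12.7
grasp_force: 24.9
```

Run:
```python
from pk import *
P=ctrl.camera_params("side"); s=ctrl.read_state(); S=ctrl.camera("side"); np.save("side10.npy",S); w=ctrl.camera("wrist"); np.save("w10.npy",w); T=ctrl.camera("top"); np.save("top10.npy",T)
R=Ro.from_rotvec(s["orientation"]).as_matrix(); tp=s["tool_pos"]; print(tp,s["ft_force"],s["opening"],s["joints"].round(2))
g=S.astype(int)
for d in (60,80,100,110,120,126,130,134):
    u,v=proj(P,tp+R@[0,0,d]); v=int(round(v)); r=g[v,int(u)-10:int(u)+12]; print(d,u.round(1),v,r.sum(1).tolist())
print("liner rim",[proj(P,[489+31.5*a,239.5+31.5*b,142]).round(1).tolist() for a,b in((1,0),(-1,0),(0,1),(0,-1))])
# steel liner edges in side at neck
hs=cv2.cvtColor(S,cv2.COLOR_RGB2HSV).astype(int)
for v in(214,218,222,226): print(v,S[v,285:345].astype(int).sum(1).tolist())
```

```text
[491.73546265 239.36571543 290.98081001] [-0.70178001  0.20296269 -1.02101032] 12.695829984504114 [ 0.23  0.04  1.57 -0.    1.53  0.51]
60 313.6 168 [219, 427, 479, 481, 483, 485, 466, 290, 164, 141, 146, 143, 144, 142, 167, 312, 443, 479, 482, 481, 484, 471]
80 312.8 179 [368, 371, 372, 371, 374, 386, 386, 388, 394, 394, 392, 382, 265, 250, 277, 360, 383, 387, 388, 397, 411, 414]
100 312.1 189 [579, 581, 584, 579, 584, 579, 583, 581, 583, 581, 567, 421, 277, 258, 352, 534, 575, 581, 580, 581, 583, 583]
110 311.8 194 [580, 580, 578, 582, 579, 578, 582, 581, 579, 576, 582, 562, 385, 277, 294, 454, 556, 581, 582, 580, 584, 580]
120 311.4 200 [583, 579, 579, 582, 579, 581, 578, 583, 584, 581, 580, 557, 362, 265, 309, 522, 574, 582, 582, 580, 577, 582]
126 311.2 203 [584, 581, 580, 582, 581, 580, 580, 575, 576, 576, 574, 557, 368, 277, 354, 528, 576, 581, 580, 580, 581, 585]
130 311.1 205 [577, 572, 530, 518, 496, 485, 440, 389, 375, 343, 334, 323, 270, 275, 310, 366, 418, 474, 494, 502, 543, 558]
134 310.9 207 [487, 404, 319, 286, 283, 270, 271, 274, 274, 274, 282, 276, 273, 245, 255, 2
[... 628 characters left out ...]
 239, 239, 234, 302, 392, 345, 300, 281, 347, 456, 492, 495, 498, 495, 496, 498, 496, 497]
222 [572, 572, 569, 572, 571, 577, 581, 577, 583, 563, 389, 251, 232, 236, 240, 255, 291, 325, 355, 358, 346, 325, 299, 290, 285, 280, 278, 276, 290, 289, 278, 273, 268, 273, 261, 264, 262, 263, 277, 288, 321, 352, 384, 383, 339, 316, 302, 301, 312, 309, 295, 293, 283, 261, 257, 266, 300, 309, 314, 314]
226 [317, 314, 311, 319, 311, 314, 315, 315, 315, 323, 257, 226, 226, 231, 240, 247, 250, 250, 254, 258, 258, 262, 267, 264, 269, 279, 283, 287, 287, 293, 291, 293, 296, 293, 301, 309, 303, 305, 305, 309, 310, 304, 303, 307, 310, 297, 285, 302, 308, 313, 326, 318, 301, 282, 292, 296, 290, 295, 311, 311]
```

The tip (column ≈314) is centred over the liner (neck 295–333). I'm lowering.

Call:
{"method": "servo_tool", "body": {"increments": [235,0,0,0.01,0,235,0,0,0.03,0,235,0,0,0.055,0,235,0,0,0.08,0,235,0,0,0.105,0,235,0,0,0.122,0,235,0,0,0.132,0,235,0,0,0.135,0]}}

```text
time_s: 19.35
tool_pos: [491.3, 239.8, 155.8]
orientation: [-2.509, -1.89, 0.0]
ft_force: [0.2, 0.6, -0.6]
opening: 13.1
grasp_force: 24.9
```

Call:
{"method": "servo_tool", "body": {"increments": [235,0,0,0.002,0,235,0,0,0.004,0,235,0,0,0.006,0,235,0,0,0.006,0]}}

```text
time_s: 19.85
tool_pos: [491.6, 239.9, 150.5]
orientation: [2.509, 1.89, 0.001]
ft_force: [0.4, -0.5, 0.3]
opening: 12.5
grasp_force: 24.9
```

Call:
{"method": "servo_tool", "body": {"increments": [235,0,0,0.001,0,235,0,0,0.002,0,235,0,0,0.002,0]}}

```text
time_s: 20.23
tool_pos: [492.5, 240.1, 149.8]
orientation: [2.508, 1.89, 0.004]
ft_force: [-0.3, -0.2, 7.2]
opening: 13.0
grasp_force: 25.1
```

Call:
{"method": "servo_tool", "body": {"increments": [235,0,0,0.001,0,235,0,0,0.002,0,235,0,0,0.002,0]}}

```text
time_s: 20.6
tool_pos: [493.4, 240.2, 149.4]
orientation: [2.507, 1.889, 0.007]
ft_force: [-0.5, -0.6, 13.1]
opening: 12.9
grasp_force: 25.3
```

The tip is on the floor: contact at TCP ≈150, with the tip about 134 below. I'm relaxing the preload, releasing and rising.

Call:
{"method": "servo_tool", "body": {"increments": [235,0,0,-0.002,0,235,0,0,-0.003,0,180,0,0,-0.003,0,140,0,0,-0.003,0,80,0,0,-0.003,0,20,0,0,-0.003,0,0,0,0,-0.003,0,0,0,0,-0.003,0]}}

```text
time_s: 21.6
tool_pos: [491.3, 239.8, 149.1]
orientation: [2.509, 1.891, 0.0]
ft_force: [0.4, 0.8, -0.3]
opening: 70.5
grasp_force: 0.0
```

Call:
{"method": "servo_tool", "body": {"increments": [0,0,0,-0.005,0,0,0,0,-0.025,0,0,0,0,-0.06,0,0,0,0,-0.1,0,0,0,0,-0.14,0,0,0,0,-0.15,0,0,0,0,-0.15,0,0,0,0,-0.15,0]}}

```text
time_s: 22.6
tool_pos: [490.5, 239.6, 296.9]
orientation: [-2.508, -1.89, 0.005]
ft_force: [-0.3, 0.8, -0.1]
opening: 92.2
grasp_force: 0.0
```

Run:
```python
from pk import *
P={n:ctrl.camera_params(n) for n in("top","side","wrist")}; s=ctrl.read_state(); S=ctrl.camera("side"); T=ctrl.camera("top"); np.save("side11.npy",S); np.save("top11.npy",T)
print(s["tool_pos"],s["ft_force"],s["opening"])
g=S.astype(int); d=g.sum(2)<200
# handle (dark) rows in side view above liner rim
for v in range(176,226,3):
    u=np.where(d[v,285:345])[0]+285; print(v,(u.min(),u.max(),len(u)) if len(u) else None)
for z in(142,186): print(z,proj(P["side"],[489,239.5,z]).round(1))
S0=np.load("side0.npy").astype(int); D=np.abs(g-S0).sum(2)
p=P["side"]
for n,X in(("holder foot",[487,240,0]),("garlic",[442,103,25])): u,v=proj(p,X).astype(int); print(n,(u,v),D[v-8:v+9,u-8:u+9].mean())
# holder edges vs start
for im in(S0.astype(np.uint8),S):
    hs=cv2.cvtColor(im,cv2.COLOR_RGB2HSV).astype(int); m=box((hs[...,1]>120)&((hs[...,0]<14)|(hs[...,0]>170)),275,240,350,300); c=biggest(m); print(c.min(0),c.max(0))
cv2.imwrite("pics/end.png",S[:,:,::-1])
```

```text
[490.45993792 239.5806381  296.91531322] [-0.34216583  0.7602966  -0.14847954] 92.21256043864369
176 None
179 None
182 None
185 None
188 None
191 (np.int64(299), np.int64(302), 4)
194 (np.int64(298), np.int64(303), 6)
197 (np.int64(297), np.int64(303), 7)
200 (np.int64(298), np.int64(303), 6)
203 (np.int64(298), np.int64(304), 7)
206 (np.int64(298), np.int64(305), 8)
209 (np.int64(298), np.int64(305), 8)
212 (np.int64(298), np.int64(306), 9)
215 (np.int64(298), np.int64(306), 9)
218 (np.int64(300), np.int64(307), 8)
221 (np.int64(305), np.int64(307), 3)
224 None
142 [312.1 214.2]
186 [313.6 191.9]
holder foot (np.int64(308), np.int64(277)) 3.557093425605536
garlic (np.int64(327), np.int64(225)) 122.16262975778547
[287 240] [337 290]
[287 240] [338 290]
```

Run:
```python
from h import *
A=np.load("top0.npy").astype(int); B=np.load("top11.npy").astype(int); W=np.load("w10.npy")
for n,(u,v,r) in dict(garlic=(255,273,12),tin=(338,167,16),fish=(174,180,20),mug=(275,127,18)).items():
    print(n,np.abs(A-B).sum(2)[v-r:v+r,u-r:u+r].mean().round(1))
S=np.load("side11.npy").astype(int); S0=np.load("side0.npy").astype(int)
print("garlic visible right part",np.abs(S-S0).sum(2)[215:232,336:345].mean().round(1))
s=ctrl.read_state(); print(s["time_s"],s["grasp_force"],s["qvel"].round(3)); print(ctrl.close_job())
```

```text
garlic 115.4
tin 50.2
fish 151.7
mug 45.5
garlic visible right part 150.0
22.7 0.0 [ 0.    -0.003 -0.007  0.002  0.002 -0.   ]
the job is handed in; nothing more can be done
None
```

I handed the job in at about 23 s. The liner is seated with its collar on the holder's rim, and the peeler stands blade down on the liner's floor, leaning on its rim. The holder did not move, but my last image check could not confirm that the garlic and tins are where they started, because those patches differed from the start, probably from shadow and the arm in view.

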